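# Take the dry lotus panel off the drying rack

### The job

The dark lotus panel hanging on the drying rack is dry: lift it up and off its hook and stand it upright in the empty slot of the dowel stand, on edge between the dowels with its whole foot down on the base board. Lower it gently rather than dropping it, and leave the other panels and everything else on the bench where they are.

Things in the scene. Friction and masses are not known exactly. Their poses are not given: they have to be found in the camera images.
- panel_lotus: to move: dark carved wood, lotus rosettes, 100 mm wide (x), 18 thick (y), 185 tall (z), 0.2-0.35 kg; origin: centre of its underside. Hangs by its eye from any one of the rack's three hooks, its x along the rack's x (narrow edge to the robot), underside 66 mm up. Faces and ends alike: may stand either way round. The lamp bar leaves room only for a tilted tool at its near top corner
- panel_lotus_eye (a point): centre of the brass eye on the middle of the lotus panel's top edge, 209 mm above the panel's origin: ring of 4 mm wire, mean diameter 36 mm, in the plane across the panel (normal to the panel's x), so that the hook passes through it along x
- rack: fixed wooden drying rack; origin on the bench below the middle hook, x away from the robot, y along the row, z up. Hooks at y = -115, 0, 115 mm. Behind them a rail board (x 41 to 61, z 284 to 318, y -205 to 205 mm); posts and 24 mm high feet at y = -190 and 190, x -15 to 145. Above: an LED lamp bar along y, x -45 to -20, z 370 to 391, y -205 to 205 mm, on two arms from the posts
- hook_middle (a point): seat of the middle hook (the three are alike), 288 mm above the bench, axes as the rack. 6 mm wire; level seat x -5 to 6 mm; in front an upturned tip, ending at x -18 and 15 mm above the seat. An eye comes off towards -x once raised 15 mm or more; about 25 mm is free before its lower side meets the hook
- stand: fixed dowel stand: wooden base 150 (x) by 200 (y) by 22 mm thick; origin under its centre on the bench, z up. Two slots along x: at y = +45 mm (empty) and y = -45 mm (holds panel_stood). Each has two pairs of 10 mm dowels, at x = -35 and 35 mm, 24 mm clear between the two of a pair, round tops 87 mm above the bench
- slot_empty (a point): centre of the empty slot on the top face of the base board, 22 mm above the bench; x along the slot, z up. The centre of a well stood panel's underside is here
- panel_vine: pale panel with a vine, hanging on the rack, same size, eye and origin as the lotus panel; stays hanging
- panel_fret: pale panel with a diagonal lattice, hanging on the rack, same size, eye and origin as the lotus panel; stays hanging
- panel_stood: mid-brown panel with a vine, standing in the other slot of the stand, same size, eye and origin as the lotus panel; stays there
- mallet: round carver's mallet lying on the bench, 230 mm long, head 76 mm across; origin on the bench at the outer end of its head, handle along +x
- hammer: claw hammer lying on the bench, 260 mm long, handle to its -x; origin on the bench near its middle
- oil_tin: tin with a yellow label standing on the bench, 72 mm across, 120 mm high; origin under its centre
- pencil_jar: green glass jar with pencils, 72 mm across, 165 mm high in all; origin under its centre
Not all that is in view belongs to the job. Leave any purple or red look-alike of the panel_lotus alone.

How it is judged:
By the outcome, as a careful person would: the job done as asked, in the order asked, and still so for the second after the job is handed in, with the robot touching nothing.
It also fails if it takes over 46 s, if anything falls off the work surface, if the arm or the gripper's body presses on something with over 40 N, if the wrist force passes 120 N, or if a joint passes its speed limit or range.

### The arm

A 6-joint arm with a two-finger parallel gripper is mounted at the origin on the work surface. World frame = base frame: x ahead of the robot, y to its left, z up, the work surface at z = 0. Lengths are in mm, angles in rad, forces in N, time in s.
With the tool pointing down it reaches from about 350 to 775 mm from the base axis. Payload 7.3 kg.
Tool frame: the origin (TCP) lies on the mounting face of the last link; the fingertips stand 178 mm ahead of it and the grasp point (between the pads) lies 159 mm ahead of it; z points along the fingers, y is the line along which they close (so a half turn about z gives the same grasp; the last joint's range is limited). The gripper opens to 92 mm and grips with 3 to 60 N. Pads are 19 mm wide; open, the fingers measure 130 mm over their backs; the gripper's body (75 mm by 190 mm) begins 47 mm behind the grasp point.
Start: joints at [-1.276, 0.342, 1.524, -0, 1.275, -0.146], TCP at [224.017, -474.809, 404.741] pointing down, gripper open.
Joint ranges: [-2.53, 2.53], [-0.77, 2.02], [0.04, 2.7], [-1, 4.14], [0.28, 2.66], [-3.11, 3.11]. Speed limits (rad/s): [2.57, 2.57, 3.14, 3.14, 3.14, 3.14].

### API

Orientations are given as a rotation vector (axis times angle).
In Python, from cell import ctrl gives the robot as it stands.
- The arm moves only by the tool servo_tool, never from a script. Its argument "motion" is a list of rows, each a list of 3 entries, a list of its own where there are three numbers: the shift along the tool's x, y, z each as a share of 20 mm, from -1 to 1, then the turn, a rotation vector about the tool's x, y, z each as a share of 360 degrees, from -1 to 1, then the finger opening in mm, from 0 to 91.8. A call has 1 to 5 rows; each row shifts and turns the commanded pose from where the row before left it, along the tool's axes as they then stand; what a row does not reach is not made up. A row lasts 1/8 s, in which the tool goes at most 62.5 mm and 10.7 degrees, less where a joint would pass 70% of its speed; a pose out of reach is approached as far as the arm can. A call with a number of a shift or a turn outside -1 to 1 is refused whole. A call with a gripper value outside its range is refused whole. The fingers move at their own pace and stop on an object; "newtons" is the grip in N (left out, the last holds). Time passes only in rows, so rows that do not move let the fingers close. It gives the time, the measured TCP pose, the force, the opening and the grip force at its end, in the units of the state.
- ctrl.state(): the state, without advancing time (a new reading comes with each control period).
- ctrl.read_camera(name): name is "side" or "top"; returns a dict with "img" (420x560x3 uint8, red, green, blue), "z_map" (420x560 float32, mm along the optical axis (not along the pixel's ray), 0 where there is no reading), "K" (3x3 intrinsics, pixels), "k1" (the pictures are not rectified: a ray, as slopes to the right and down, at radius r is drawn at 1 + k1 r^2 times it, then the intrinsics apply), "R" (3x3) and "t" (3): a world point X has camera coordinates R X + t. Camera axes: x right, y down, z forward; pixel columns grow to the right and rows downward; lengths in mm; the calibration is good to about 2 mm. A picture is of the moment at which its call begins.
- ctrl.hand_in(): hands the job in; it is judged then, once.
Trained networks look in a picture, given as the dict that the camera call returned (one of the last four; its "shot" number tells which), for a name from the list of things; names that differ only in an ending like _2 or _b are one class to them, and where a whole thing is asked for, a point or a joint stands for the part that bears it (a point fixed in the world has none). Each returns a list of dicts, best first, with "score" (0 to 1); they miss things now and then, are a little off and sometimes report something else, mostly with a low value. They report only what shows in the picture. A call takes as long as a camera call. They do not tell look-alikes from the thing itself.
- ctrl.boxes_of(picture, thing): "bbox" ([left, top, right, bottom] as shares, 0 to 1, of the picture: columns of its width, rows of its height, round what is visible of it).
- ctrl.pinpoint(picture, thing): "centre" ([row, column] as shares, 0 to 1, of the picture: columns of its width, rows of its height: a listed point, or the origin of a listed thing).
The state is a dict: "time_s": time; "qpos": joint angles; "joint_vel": joint speeds; "tau": joint torques, N m; "eef_pos": TCP position; "eef_rot": TCP orientation; "wrist_force": force on the tool from outside, world axes, zero at the start; "ft_torque": the same for the moment, N m; "grip_width": finger opening in mm; "grasp_force": force on a finger pad.
Only numpy, scipy, OpenCV 4.12 (cv2) and the standard library are available. Lean on these libraries where they do the work, as an engineer would, in place of code of your own. Each camera call takes 0.05 s, during which the arm holds its last target. There are 200 camera calls.

## Working session

There is one attempt and no reset: what is moved stays moved. The work goes in short steps, Python scripts to look and compute and a tool call to move; the robot and the scene stay as the last step left them, time stands still between calls to the robot, and variables do not carry over. Pictures are saved under pics/ and viewed, at most 10 in all, crops included, and the job is handed in when it is done.

Besides the shell and the picture viewer there is one more tool, called after "Emit:" by a JSON object that holds its "fn" and its "kwargs", one argument or row to a line. servo_tool: Moves the arm, as the interface text tells. Shift numbers are shares of 20 mm and turn numbers shares of 360 degrees, none past 1 either way. Its arguments: {"type":"object","properties":{"motion":{"type":"array","items":{"type":"array"}},"newtons":{"type":"number"}},"required":["motion"]}

```bash
mkdir -p pics; ls; cat > h.py <<'E'
import numpy as np, cv2
from cell import ctrl
def shot(n,f=None):
    p=ctrl.read_camera(n)
    if f: cv2.imwrite('pics/'+f,cv2.cvtColor(p['img'],cv2.COLOR_RGB2BGR))
    return p
def cloud(p):
    K=p['K'];h,w=p['z_map'].shape
    c,r=np.meshgrid(np.arange(w),np.arange(h))
    d=np.stack([(c-K[0,2])/K[0,0],(r-K[1,2])/K[1,1]],-1).astype(float)
    u=d.copy()
    for _ in range(15): u=d/(1+p['k1']*(u**2).sum(-1,keepdims=True))
    z=p['z_map'][...,None]
    X=np.concatenate([u*z,z],-1)
    W=(X-np.array(p['t']))@np.array(p['R'])
    W[p['z_map']==0]=np.nan
    return W
def ray(p,row,col):
    K=p['K'];d=np.array([(col-K[0,2])/K[0,0],(row-K[1,2])/K[1,1]]);u=d.copy()
    for _ in range(15): u=d/(1+p['k1']*(u@u))
    R=np.array(p['R']);return -R.T@np.array(p['t']), R.T@np.array([u[0],u[1],1])
E
python3 - <<'E'
from h import *
for n in('side','top'):
    p=shot(n,n+'0.png'); print(n,p['K'].tolist(),p['k1'],(-np.array(p['R']).T@p['t']).round(),np.array(p['R']).round(2).tolist())
    W=cloud(p); np.save(n+'0.npy',W)
    for t in ['panel_lotus','panel_lotus_eye','rack','hook_middle','stand','slot_empty','panel_vine','panel_fret','panel_stood']:
        for d in ctrl.pinpoint(p,t)[:4]:
            r,c=d['centre'][0]*420,d['centre'][1]*560
            print(t,round(d['score'],2),round(r),round(c),W[min(419,int(r)),min(559,int(c))].round())
print(ctrl.state())
E
```

```text
pics
side [[381.40154739388663, 0.0, 275.406367659139], [0.0, 381.40154739388663, 200.36135125545425], [0.0, 0.0, 1.0]] -0.003971174081595642 [  -8.  867. 1091.] [[-0.86, -0.51, -0.0], [-0.35, 0.58, -0.73], [0.38, -0.63, -0.68]]
panel_lotus 0.96 313 303 [241. 287.  47.]
panel_lotus 0.93 215 279 [529. -58.  29.]
panel_lotus 0.68 278 213 [535. 347.  85.]
panel_lotus_eye 0.74 168 282 [ 689. -349.    0.]
panel_lotus_eye 0.71 274 307 [314. 122.  -3.]
panel_lotus_eye 0.63 236 202 [477. 412. 383.]
hook_middle 0.73 208 228 [624. 132. 173.]
stand 0.95 191 309 [ 500. -253.   21.]
slot_empty 0.96 193 307 [ 503. -240.   18.]
panel_vine 0.75 229 246 [568. 118.  84.]
panel_vine 0.2 190 308 [ 505. -254.   18.]
panel_fret 0.76 252 231 [551. 233.  85.]
panel_stood 0.91 179 318 [ 488. -321.   44.]
top [[445.972565897831, 0.0, 278.1344880004336], [0.0, 445.972565897831, 207.80316215493443], [0.0, 0.0, 1.0]] -0.10994511630790517 [ 236.    3. 1858.] [[0.01, -1.0, -0.01], [-0.99, -0.01, -0.16], [0.15, 0.01, -0.99]]
panel_lotus 0.86 202 300 [538. -68. 111.]
panel_lotus 0.58 201 204 [554. 334.   5.]
panel_l
[... 569 characters left out ...]
508. -317.   26.]
{'time_s': 1.0, 'qpos': array([-1.27597965e+00,  3.42005149e-01,  1.52411558e+00,  6.80586049e-06,
        1.27541783e+00, -1.45985706e-01]), 'joint_vel': array([ 0.00136733,  0.00081016, -0.00026921, -0.00040409, -0.00017111,
       -0.00045519]), 'tau': array([-1.16849504e-03, -4.31142354e+01, -2.44478202e+01,  7.18046003e-02,
        4.82689636e-02, -7.76818695e-06]), 'eef_pos': array([ 224.02604774, -474.79872715,  404.73238456]), 'eef_rot': array([3.06554547e+00, 6.86803804e-01, 1.65162580e-05]), 'wrist_force': array([ 0.1762358 , -0.12700686,  0.37349405]), 'ft_torque': array([ 0.01284352, -0.00608683,  0.00234596]), 'grasp_force': 0.0, 'grip_width': 92.0685781793335}
```

```bash
python3 - <<'E'
import cv2
a=cv2.imread('pics/side0.png')[110:360,150:400]
cv2.imwrite('pics/side0c.png',cv2.resize(a,(600,600),interpolation=cv2.INTER_CUBIC))
a=cv2.imread('pics/top0.png')[140:300,140:400]
cv2.imwrite('pics/top0c.png',cv2.resize(a,(780,480),interpolation=cv2.INTER_CUBIC))
E
```

```text
(no output)
```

View pics/side0c.png

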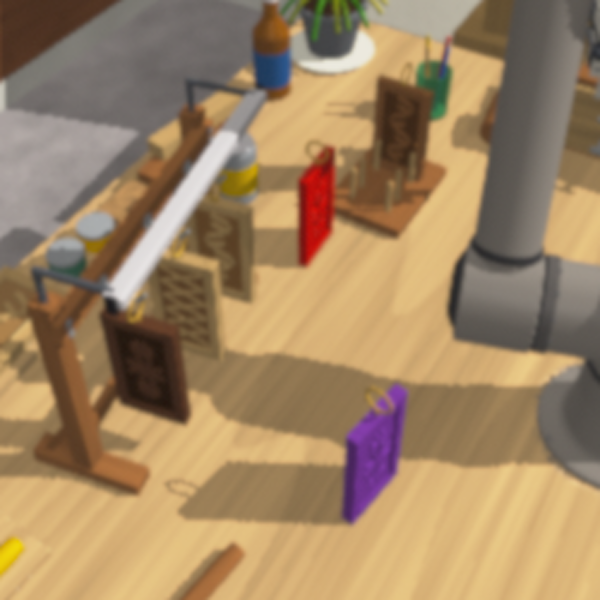

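View pics/top0c.png

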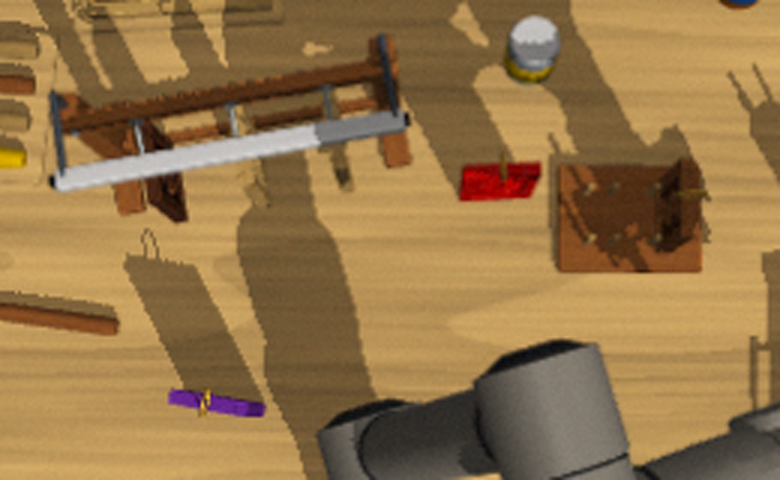

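The lotus panel is the dark one on the rack's +y hook, at side pixel ~(262,211) and top ~(201,195). It could be confused with three others: the purple one at side ~(300,307), the red one at ~(196,282), and the brown panel_stood at ~(163,318). I choose the dark one on the rack, and the crop shows its rosette. Next I'll fit the geometry.

```bash
python3 - <<'E'
from h import *
S=np.load('side0.npy');T=np.load('top0.npy')
imS=cv2.cvtColor(cv2.imread('pics/side0.png'),cv2.COLOR_BGR2RGB).astype(int)
def rect(P):
    (c,s,a)=cv2.minAreaRect(P[:,:2].astype(np.float32)); return np.round(c,1),np.round(s,1),round(a,2)
for n,W in(('S',S),('T',T)):
    m=(W[...,2]>372)&(W[...,2]<410)&(W[...,0]>380)&(W[...,0]<650)&(W[...,1]>-30)&(W[...,1]<480)
    P=W[m]; print(n,'lamp',len(P),rect(P),np.percentile(P[:,2],[5,50,95]).round(1))
    top=P[P[:,2]>385]; print(rect(top),len(top)); v=np.linalg.svd(top[:,:2]-top[:,:2].mean(0),full_matrices=False)[2][0]; print('dir',np.degrees(np.arctan2(v[1],v[0])))
    m=(W[...,2]>14)&(W[...,2]<30)&(W[...,0]>400)&(W[...,0]<620)&(W[...,1]>-400)&(W[...,1]<-150)
    P=W[m]; print('base',len(P),rect(P),np.median(P[:,2]), np.percentile(P[:,0],[1,99]).round(),np.percentile(P[:,1],[1,99]).round())
    m=(W[...,2]>45)&(W[...,2]<100)&(W[...,0]>400)&(W[...,0]<620)&(W[...,1]>-290)&(W[...,1]<-180)
    P=W[m]; print('dowels',P.round()[:60:2].tolist())
# panel dark in side
m=(imS.sum(-1)<260)&(S[...,2]>60)&(S[...,2]<262)
r,c=np.mgrid[:420,:560]
m&=(r>225)&(r<300)&(c>185)&(c<235)
P=S[m];print('panel',len(P),np.nanmin(P,0),np.nanmax(P,0))
np.save('pan.npy',P)
# RANSAC vertical plane
xy=P[:,:2];best=None
rng=np.random.default_rng(0)
for _ in range(500):
    i,j=rng.integers(len(xy),size=2);d=xy[j]-xy[i]
    if np.hypot(*d)<30: continue
    nn=np.array([-d[1],d[0]])/np.hypot(*d);e=abs((xy-xy[i])@nn)<3
    if best is None or e.sum()>best.sum(): best=e
Q=P[best];c=Q.mean(0);u,s,v=np.linalg.svd(Q-c,full_matrices=False);print('plane',len(Q),c,v[2],(s/np.sqrt(len(Q))))
h=v[2][:2]/np.hypot(*v[2][:2]);t=np.array([h[1],-h[0]]);t*=np.sign(t[0]);print('dir',np.degrees(np.arctan2(t[1],t[0])),'extent',np.percentile((P[:,:2]-c[:2])@t,[0,1,5,95,99,100]),np.percentile((P[:,:2]-c[:2])@h,[1,5,50,95,99]),'z',np.percentile(Q[:,2],[0,1,99,100]))
E
```

```text
S lamp 1312 (array([567. , 231.3]), array([114.6, 413.6]), 10.14) [376.4 387.7 390.6]
(array([564. , 230.3]), array([113.2, 413.6]), 9.33) 1023
dir -80.85722058107822
base 781 (array([ 500.9, -279.6]), array([152.2, 205.1]), 0.93) 20.086691452075573 [427. 574.] [-373. -179.]
dowels [[540.0, -258.0, 83.0], [536.0, -251.0, 85.0], [538.0, -246.0, 82.0], [533.0, -256.0, 76.0], [536.0, -253.0, 72.0], [535.0, -252.0, 68.0], [539.0, -222.0, 82.0], [537.0, -246.0, 66.0], [541.0, -217.0, 79.0], [534.0, -221.0, 80.0], [535.0, -252.0, 57.0], [468.0, -255.0, 83.0], [534.0, -213.0, 80.0], [537.0, -248.0, 53.0], [467.0, -244.0, 86.0], [463.0, -255.0, 80.0], [537.0, -219.0, 69.0], [537.0, -247.0, 49.0], [469.0, -249.0, 76.0], [540.0, -217.0, 64.0], [531.0, -218.0, 67.0], [464.0, -249.0, 74.0], [536.0, -218.0, 59.0], [465.0, -252.0, 66.0], [536.0, -218.0, 54.0], [468.0, -218.0, 84.0], [468.0, -249.0, 60.0], [540.0, -218.0, 47.0], [472.0, -218.0, 76.0], [462.0, -216.0, 82.0]]
T lamp 1101 (array([570.5, 229.8]), array([111.7, 411. ]), 10.21) [382.  389.5 395.4]
(array([570.8, 229.9]), array([111.7, 41
[... 300 characters left out ...]
0, -254.0, 92.0], [540.0, -221.0, 59.0], [542.0, -252.0, 48.0], [475.0, -221.0, 85.0], [474.0, -248.0, 93.0], [471.0, -218.0, 83.0], [469.0, -224.0, 93.0], [471.0, -250.0, 82.0], [471.0, -217.0, 50.0], [470.0, -225.0, 58.0], [469.0, -252.0, 69.0]]
panel 1675 [484.64444171 226.08900389  62.00231649] [604.47337764 441.20469898 254.79744231]
plane 827 [535.43230734 348.66013946 165.7749656 ] [ 0.19112091 -0.98156589  0.00109314] [53.67346682 29.98858551  1.77807324]
dir 11.018213274813917 extent [-51.6060889  -50.51763643 -49.35337853  47.98103337  62.1150019
  68.61256226] [-25.9970635   -4.1021474    1.85812275 118.2274539  119.5973033 ] z [ 66.52777725  71.98186104 251.21247096 252.81876917]
```

Emit:
{"fn": "servo_tool", "kwargs": {
  "motion": [
    [[1,-0.66,-0.14],[0,0,0],91.8],
    [[1,-0.66,-0.14],[0,0,0],91.8],
    [[1,-0.66,-0.14],[0,0,0],91.8],
    [[1,-0.66,-0.14],[0,0,0],91.8],
    [[1,-0.66,-0.14],[0,0,0],91.8]
  ]
}}

```text
time_s: 1.62
eef_pos: [287.2, -370.2, 419.2]
eef_rot: [3.065, 0.688, 0.001]
wrist_force: [0.7, -0.2, -0.2]
grip_width: 91.9
grasp_force: 0.0
```

```bash
cat > plan.py <<'E'
import sys
from h import *
from scipy.spatial.transform import Rotation as Ro
def target(G,yaw,tilt):
    x=np.array([np.cos(np.radians(yaw)),np.sin(np.radians(yaw)),0]);y=np.array([x[1],-x[0],0])
    R=Ro.from_matrix(np.stack([x,y,[0,0,-1]],1))*Ro.from_euler('y',tilt,degrees=True)
    return np.array(G)-159*R.as_matrix()[:,2],R
def togo(G,yaw,tilt):
    s=ctrl.state();p=s['eef_pos'];R=Ro.from_rotvec(s['eef_rot']);tp,tR=target(G,yaw,tilt)
    rv=(R.inv()*tR).as_rotvec()
    print('t',round(s['time_s'],2),'q',s['qpos'].round(3),'TCP',p.round(1),'G',(p+159*R.as_matrix()[:,2]).round(1),'F',s['wrist_force'].round(1),'w',round(s['grip_width'],1),round(s['grasp_force'],1))
    print('tcp shift in tool axes /20mm',(R.inv().apply(tp-p)/20).round(2),'turn share',(rv/2/np.pi).round(4),'deg',np.degrees(rv).round(1))
    with open('log.txt','a') as f: f.write(' '.join(map(str,[*s['qpos'],*p,*s['eef_rot']]))+'\n')
if __name__=='__main__':
    a=list(map(float,sys.argv[1:]));togo(a[:3],a[3],a[4])
E
python3 plan.py 420 -150 290 25.2 0
```

```text
t 1.62 q [-1.075  0.226  1.646  0.     1.269  0.054] TCP [ 287.2 -370.2  419.2] G [ 287.3 -370.3  260.2] F [ 0.7 -0.2 -0.2] w 91.9 0.0
tcp shift in tool axes /20mm [10.71 -7.11 -1.49] turn share [ 0.0001 -0.      0.0003] deg [ 0.  -0.   0.1]
```

Emit:
{"fn": "servo_tool", "kwargs": {
  "motion": [
    [[1,-0.66,-0.14],[0,0,0],91.8],
    [[1,-0.66,-0.14],[0,0,0],91.8],
    [[1,-0.66,-0.14],[0,0,0],91.8],
    [[1,-0.66,-0.14],[0,0,0],91.8],
    [[1,-0.66,-0.14],[0,0,0],91.8]
  ]
}}

```text
time_s: 2.25
eef_pos: [349.1, -267.8, 433.2]
eef_rot: [3.065, 0.689, 0.001]
wrist_force: [0.1, -0.3, 0.3]
grip_width: 91.4
grasp_force: 0.0
```

Emit:
{"fn": "servo_tool", "kwargs": {
  "motion": [
    [[0.5,-1,-0.14],[0,0,0.005],91.8],
    [[0.5,-1,-0.14],[0,0,0.005],91.8],
    [[0.5,-1,-0.14],[0,0,0.005],91.8],
    [[0.4,-1,-0.14],[0,0,0.005],91.8],
    [[0.4,-1,-0.14],[0,0,0.005],91.8]
  ]
}}

```text
time_s: 2.88
eef_pos: [354.0, -157.9, 447.1]
eef_rot: [3.11, 0.444, 0.001]
wrist_force: [0.6, -0.4, 1.1]
grip_width: 91.5
grasp_force: 0.0
```

```bash
python3 plan.py 400 200 290 10.3 0
```

```text
t 2.88 q [-0.618  0.049  1.779  0.     1.314  0.669] TCP [ 354.  -157.9  447.1] G [ 354.1 -157.9  288.1] F [ 0.6 -0.4  1.1] w 91.5 0.0
tcp shift in tool axes /20mm [  7.22 -16.54  -0.1 ] turn share [ 0.0001 -0.0001  0.0166] deg [ 0. -0.  6.]
```

Emit:
{"fn": "servo_tool", "kwargs": {
  "motion": [
    [[0.6,-1,0],[0,0,0.004],91.8],
    [[0.6,-1,0],[0,0,0.004],91.8],
    [[0.6,-1,0],[0,0,0.004],91.8],
    [[0.6,-1,0],[0,0,0.004],91.8],
    [[0.6,-1,0],[0,0,0],91.8]
  ]
}}

```text
time_s: 3.5
eef_pos: [389.0, -46.9, 447.0]
eef_rot: [3.128, 0.289, 0.001]
wrist_force: [-0.1, 0.4, -0.0]
grip_width: 92.0
grasp_force: 0.0
```

Emit:
{"fn": "servo_tool", "kwargs": {
  "motion": [
    [[0.3,-1,0],[0,0,0],91.8],
    [[0.3,-1,0],[0,0,0],91.8],
    [[0.3,-1,0],[0,0,0],91.8],
    [[0.3,-1,0],[0,0,0],91.8],
    [[0.3,-1,0],[0,0,0],91.8]
  ]
}}

```text
time_s: 4.12
eef_pos: [399.8, 56.6, 447.0]
eef_rot: [-3.128, -0.289, -0.001]
wrist_force: [-0.3, 0.2, 0.5]
grip_width: 91.9
grasp_force: 0.0
```

Emit:
{"fn": "servo_tool", "kwargs": {
  "motion": [
    [[0,-1,0],[0,0,0],91.8],
    [[0,-1,0],[0,0,0],91.8],
    [[0,-1,0],[0,0,0],91.8],
    [[0,-1,0],[0,0,0],91.8],
    [[0,-1,0],[0,0,0],91.8]
  ]
}}

```text
time_s: 4.75
eef_pos: [381.2, 154.6, 447.0]
eef_rot: [-3.128, -0.289, -0.001]
wrist_force: [0.4, 0.1, -0.1]
grip_width: 91.9
grasp_force: 0.0
```

```bash
python3 plan.py 440 322 270 10.3 40
```

```text
t 4.75 q [0.198 0.095 1.728 0.    1.318 1.585] TCP [381.2 154.6 447. ] G [381.2 154.7 288. ] F [ 0.4  0.1 -0.1] w 91.9 0.0
tcp shift in tool axes /20mm [-0.68 -7.71  2.76] turn share [-0.0003  0.111   0.0007] deg [-0.1 40.   0.3]
```

Emit:
{"fn": "servo_tool", "kwargs": {
  "motion": [
    [[-0.3,-1,0.5],[0,0.005,0],91.8],
    [[-0.3,-1,0.5],[0,0.01,0],91.8],
    [[-0.3,-1,0.5],[0,0.01,0],91.8],
    [[-0.3,-1,0.5],[0,0.01,0],91.8],
    [[-0.3,-1,0.5],[0,0.01,0],91.8]
  ]
}}

```text
time_s: 5.38
eef_pos: [338.3, 248.0, 394.1]
eef_rot: [-3.07, -0.284, -0.441]
wrist_force: [-0.1, 0.8, -0.2]
grip_width: 91.7
grasp_force: 0.0
```

```bash
python3 plan.py 440 322 250 10.3 40
```

```text
t 5.38 q [ 0.477  0.098  1.896 -0.104  0.877  1.919] TCP [338.3 248.  394.1] G [382.2 256.4 241.6] F [-0.1  0.8 -0.2] w 91.7 0.0
tcp shift in tool axes /20mm [ 0.23 -2.73  1.23] turn share [-0.0005  0.0657  0.0006] deg [-0.2 23.7  0.2]
```

Emit:
{"fn": "servo_tool", "kwargs": {
  "motion": [
    [[0,-0.6,0.2],[0,0.013,0],91.8],
    [[0,-0.6,0.2],[0,0.013,0],91.8],
    [[0,-0.5,0.2],[0,0.013,0],91.8],
    [[0,-0.5,0.2],[0,0.013,0],91.8],
    [[0,-0.5,0.2],[0,0.013,0],91.8]
  ]
}}

```text
time_s: 6.0
eef_pos: [337.1, 302.3, 376.4]
eef_rot: [-2.883, -0.266, -1.042]
wrist_force: [0.6, -0.6, -0.4]
grip_width: 91.8
grasp_force: 0.0
```

```bash
python3 plan.py 440 322 240 10.3 40; python3 - <<'E'
from h import *
from scipy.optimize import least_squares
a=shot('side','s1.png');b=shot('top','t1.png')
im=a['img'][200:320,150:300];cv2.imwrite('pics/s1c.png',cv2.cvtColor(cv2.resize(im,(750,600),interpolation=cv2.INTER_CUBIC),cv2.COLOR_RGB2BGR))
W=cloud(a);np.save('s1.npy',W)
E
```

```text
t 6.0 q [ 0.651  0.145  1.981 -0.683  0.471  2.568] TCP [337.1 302.3 376.4] G [437.  321.2 254.2] F [ 0.6 -0.6 -0.4] w 91.8 0.0
tcp shift in tool axes /20mm [-0.37 -0.05  0.64] turn share [-0.0007  0.0007  0.0005] deg [-0.3  0.2  0.2]
```

View pics/s1c.png

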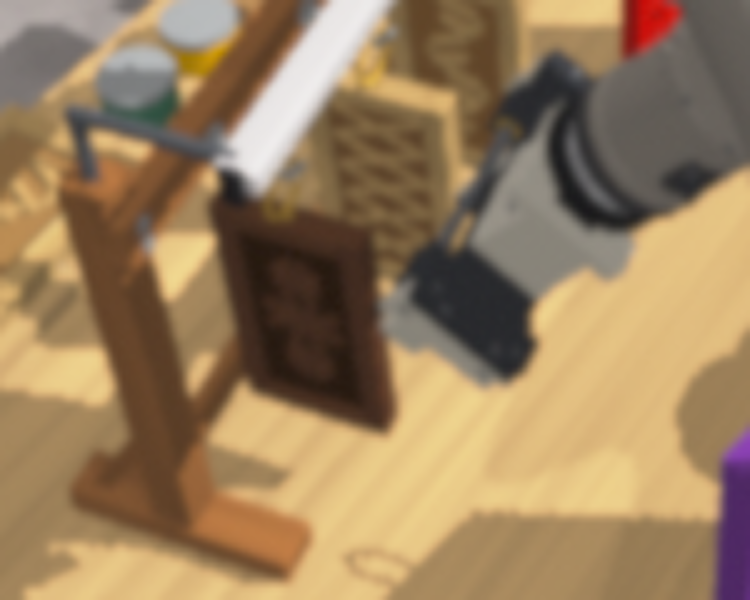

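```bash
python3 plan.py 503.5 334 226 10.3 40
```

```text
t 6.1 q [ 0.651  0.146  1.981 -0.679  0.472  2.563] TCP [336.9 302.4 375.9] G [436.5 321.2 253.4] F [-1.  -0.3 -0.8] w 91.9 0.0
tcp shift in tool axes /20mm [ 1.7  -0.04  3.23] turn share [-0.0007  0.0011  0.0008] deg [-0.2  0.4  0.3]
```

Emit:
{"fn": "servo_tool", "kwargs": {
  "motion": [
    [[0.34,0,0.65],[0,0,0],91.8],
    [[0.34,0,0.65],[0,0,0],91.8],
    [[0.34,0,0.65],[0,0,0],91.8],
    [[0.34,0,0.65],[0,0,0],91.8],
    [[0.34,0,0.65],[0,0.001,0],91.8]
  ]
}}

```text
time_s: 6.72
eef_pos: [406.4, 313.9, 347.2]
eef_rot: [-2.883, -0.264, -1.048]
wrist_force: [-0.1, -0.6, 0.7]
grip_width: 91.7
grasp_force: 0.0
```

Emit:
{"fn": "servo_tool", "kwargs": {
  "motion": [
    [[0,0,0],[0,0,0],50],
    [[0,0,0],[0,0,0],40]
  ],
  "newtons": 5
}}

```text
time_s: 6.98
eef_pos: [405.1, 313.8, 347.6]
eef_rot: [-2.884, -0.265, -1.048]
wrist_force: [0.5, 0.3, -0.6]
grip_width: 76.4
grasp_force: 0.0
```

```bash
python3 plan.py 503.5 334 226 10.3 40; python3 - <<'E'
from h import *
a=shot('side');b=shot('top','t2.png')
im=a['img'][200:300,170:295];cv2.imwrite('pics/s2c.png',cv2.cvtColor(cv2.resize(im,(750,600),interpolation=cv2.INTER_CUBIC),cv2.COLOR_RGB2BGR))
E
```

```text
t 6.97 q [ 0.577  0.284  1.891 -0.697  0.395  2.538] TCP [405.1 313.8 347.6] G [505.4 332.4 225.7] F [ 0.5  0.3 -0.6] w 76.4 0.0
tcp shift in tool axes /20mm [-0.06 -0.11 -0.06] turn share [-0.0003  0.0002  0.0004] deg [-0.1  0.1  0.2]
```

View pics/s2c.png

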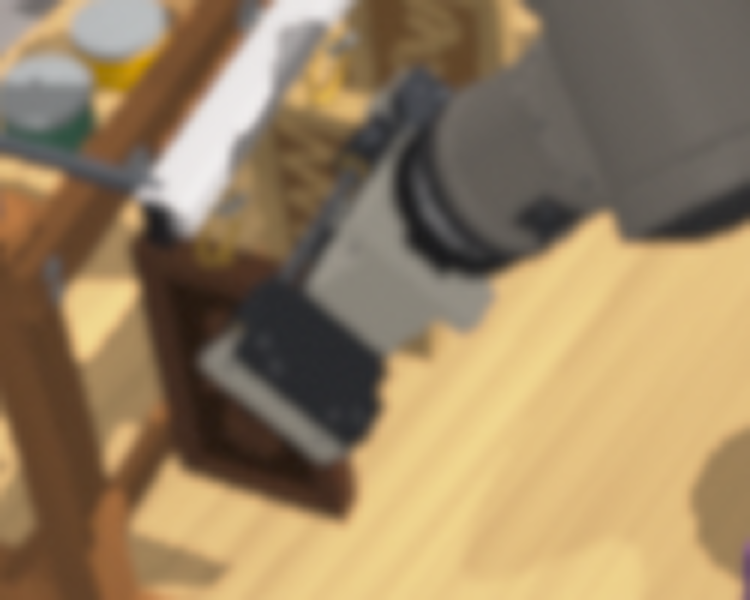

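The near finger lies over the lotus panel's +y face at its near top corner, and the far one is behind it. Closing.

Emit:
{"fn": "servo_tool", "kwargs": {
  "motion": [
    [[0,-0.1,0],[0,0,0],30],
    [[0,0,0],[0,0,0],24],
    [[0,0,0],[0,0,0],20],
    [[0,0,0],[0,0,0],16],
    [[0,0,0],[0,0,0],10]
  ],
  "newtons": 8
}}

```text
time_s: 7.7
eef_pos: [404.8, 315.9, 347.8]
eef_rot: [-2.883, -0.265, -1.048]
wrist_force: [0.6, 0.1, -0.1]
grip_width: 18.6
grasp_force: 0.0
```

Emit:
{"fn": "servo_tool", "kwargs": {
  "motion": [
    [[0,0,0],[0,0,0],10],
    [[0,0,0],[0,0,0],5],
    [[0,0,0],[0,0,0],5],
    [[0,0,0],[0,0,0],5],
    [[0,0,0],[0,0,0],5]
  ],
  "newtons": 15
}}

```text
time_s: 8.32
eef_pos: [404.8, 315.9, 347.8]
eef_rot: [-2.883, -0.265, -1.048]
wrist_force: [-0.2, 1.7, -0.2]
grip_width: 17.8
grasp_force: 14.9
```

Emit:
{"fn": "servo_tool", "kwargs": {
  "motion": [
    [[0,0,0],[0,0,0],0],
    [[0,0,0],[0,0,0],0]
  ],
  "newtons": 50
}}

```text
time_s: 8.57
eef_pos: [404.8, 315.8, 347.8]
eef_rot: [-2.883, -0.265, -1.048]
wrist_force: [0.1, 0.9, 0.4]
grip_width: 17.4
grasp_force: 49.9
```

```bash
python3 plan.py 503.5 334 246 10.3 40;
```

```text
t 8.57 q [ 0.582  0.285  1.888 -0.7    0.397  2.544] TCP [404.8 315.8 347.8] G [505.2 334.4 225.9] F [0.1 0.9 0.4] w 17.4 49.9
tcp shift in tool axes /20mm [ 0.57 -0.01 -0.83] turn share [-0.0003  0.0001  0.0004] deg [-0.1  0.   0.2]
```

Emit:
{"fn": "servo_tool", "kwargs": {
  "motion": [
    [[0.16,0,-0.19],[0,0,0],0],
    [[0.16,0,-0.19],[0,0,0],0],
    [[0.16,0,-0.19],[0,0,0],0],
    [[0.16,0,-0.19],[0,0,0],0],
    [[0,0,0],[0,0,0],0]
  ]
}}

```text
time_s: 9.2
eef_pos: [404.9, 315.9, 368.2]
eef_rot: [-2.882, -0.264, -1.049]
wrist_force: [1.1, 0.7, -3.0]
grip_width: 17.4
grasp_force: 49.9
```

```bash
python3 plan.py 425 320 246 10.3 40;python3 - <<'E'
from h import *
a=shot('side')
im=a['img'][200:300,170:295];cv2.imwrite('pics/s3c.png',cv2.cvtColor(cv2.resize(im,(750,600),interpolation=cv2.INTER_CUBIC),cv2.COLOR_RGB2BGR))
E
```

```text
t 9.2 q [ 0.582  0.257  1.86  -0.624  0.441  2.46 ] TCP [404.9 315.9 368.2] G [505.4 334.6 246.4] F [ 1.1  0.7 -3. ] w 17.4 49.9
tcp shift in tool axes /20mm [-3.14 -0.03 -2.61] turn share [-0.0004 -0.      0.0004] deg [-0.1 -0.   0.1]
```

View pics/s3c.png

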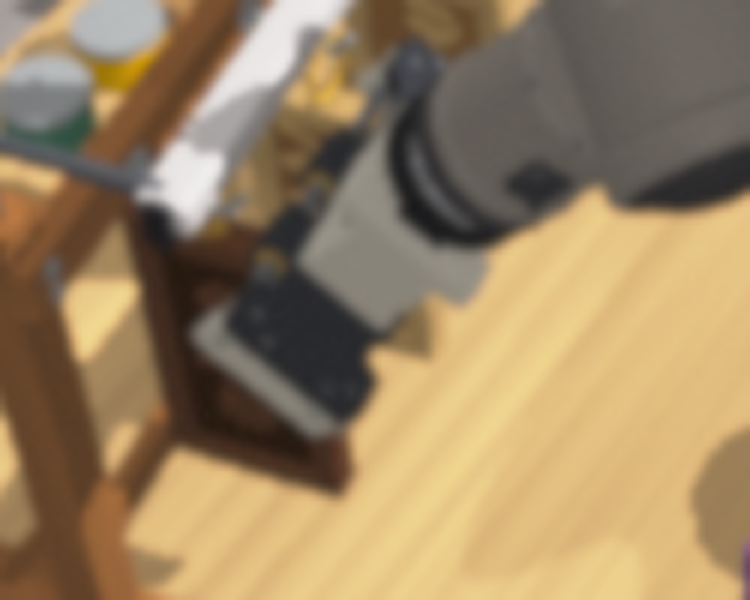

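The panel has lifted with full weight on the wrist and the eye is still around the hook. Drawing it off towards −x.

Emit:
{"fn": "servo_tool", "kwargs": {
  "motion": [
    [[-0.5,0,-0.42],[0,0,0],0],
    [[-0.5,0,-0.42],[0,0,0],0],
    [[-0.55,0,-0.46],[0,0,0],0],
    [[-0.6,0,-0.5],[0,0,0],0],
    [[-0.6,0,-0.5],[0,0,0],0]
  ]
}}

```text
time_s: 9.88
eef_pos: [333.1, 302.6, 367.6]
eef_rot: [-2.883, -0.265, -1.048]
wrist_force: [0.6, 0.4, -3.7]
grip_width: 17.9
grasp_force: 49.9
```

```bash
python3 plan.py 435 200 420 0 40
```

```text
t 9.88 q [ 0.659  0.154  2.001 -0.737  0.453  2.631] TCP [333.1 302.6 367.6] G [433.6 321.2 245.8] F [ 0.6  0.4 -3.7] w 17.9 49.9
tcp shift in tool axes /20mm [ 4.86  5.04 -7.29] turn share [-0.0188  0.0001  0.0224] deg [-6.8  0.   8.1]
```

Emit:
{"fn": "servo_tool", "kwargs": {
  "motion": [
    [[0,0,-0.8],[0,0,0],0],
    [[0,0,-0.8],[0,0,0],0],
    [[0,0,-0.8],[0,0,0],0],
    [[0,0,-0.8],[0,0,0],0],
    [[0,0,-0.8],[0,0,0],0]
  ]
}}

```text
time_s: 10.5
eef_pos: [283.2, 293.3, 429.9]
eef_rot: [-2.883, -0.265, -1.049]
wrist_force: [-0.5, 0.4, -2.0]
grip_width: 17.6
grasp_force: 49.9
```

```bash
python3 plan.py 410 150 430 0 40
```

```text
t 10.5 q [ 7.300e-01 -2.000e-03  1.977e+00 -5.990e-01  6.340e-01  2.511e+00] TCP [283.2 293.3 429.9] G [383.6 311.9 308.1] F [-0.5  0.4 -2. ] w 17.6 49.9
tcp shift in tool axes /20mm [ 3.84  7.27 -4.73] turn share [-0.0188  0.0001  0.0223] deg [-6.8  0.   8. ]
```

Emit:
{"fn": "servo_tool", "kwargs": {
  "motion": [
    [[0.15,1,-0.18],[-0.0019,0,0.0022],0],
    [[0.15,1,-0.18],[-0.0019,0,0.0022],0],
    [[0.15,1,-0.18],[-0.0019,0,0.0022],0],
    [[0.15,1,-0.18],[-0.0019,0,0.0022],0],
    [[0.15,1,-0.18],[-0.0019,0,0.0022],0]
  ]
}}

```text
time_s: 11.12
eef_pos: [297.9, 193.9, 453.1]
eef_rot: [-2.921, -0.135, -1.063]
wrist_force: [0.3, 0.5, -2.1]
grip_width: 17.8
grasp_force: 49.9
```

Emit:
{"fn": "servo_tool", "kwargs": {
  "motion": [
    [[0,1,0],[-0.0019,0,0.0022],0],
    [[0,1,0],[-0.0019,0,0.0022],0],
    [[0,1,0],[-0.0019,0,0.0022],0],
    [[0,1,0],[-0.0019,0,0.0022],0],
    [[0,1,0],[-0.0019,0,0.0022],0]
  ]
}}

```text
time_s: 11.75
eef_pos: [303.4, 94.3, 453.1]
eef_rot: [2.95, 0.003, 1.073]
wrist_force: [-0.2, 1.4, -2.5]
grip_width: 17.7
grasp_force: 49.9
```

```bash
python3 plan.py 420 -237 330 0 40
```

```text
t 11.75 q [ 0.083 -0.261  2.117 -0.099  0.591  1.715] TCP [303.4  94.3 453.1] G [405.5  94.  331.2] F [-0.2  1.4 -2.5] w 17.7 49.9
tcp shift in tool axes /20mm [ 0.47 16.56  0.54] turn share [0.0003 0.     0.0004] deg [0.1 0.  0.1]
```

Emit:
{"fn": "servo_tool", "kwargs": {
  "motion": [
    [[0.08,1,0.06],[0,0,0],0],
    [[0.08,1,0.06],[0,0,0],0],
    [[0.08,1,0.06],[0,0,0],0],
    [[0.08,1,0.06],[0,0,0],0],
    [[0.08,1,0.06],[0,0,0],0]
  ]
}}

```text
time_s: 12.38
eef_pos: [313.5, -5.5, 454.0]
eef_rot: [2.95, 0.005, 1.074]
wrist_force: [0.0, -0.6, -3.0]
grip_width: 17.8
grasp_force: 49.9
```

Emit:
{"fn": "servo_tool", "kwargs": {
  "motion": [
    [[0,1,0],[0,0,0],0],
    [[0,1,0],[0,0,0],0],
    [[0,1,0],[0,0,0],0],
    [[0,1,0],[0,0,0],0],
    [[0,1,0],[0,0,0],0]
  ]
}}

```text
time_s: 13.0
eef_pos: [313.7, -105.5, 454.3]
eef_rot: [2.949, 0.005, 1.074]
wrist_force: [-0.7, 0.5, -2.4]
grip_width: 17.7
grasp_force: 49.9
```

Emit:
{"fn": "servo_tool", "kwargs": {
  "motion": [
    [[0,1,0],[0,0,0],0],
    [[0,1,0],[0,0,0],0],
    [[0,1,0],[0,0,0],0],
    [[0,1,0],[0,0,0],0],
    [[0.1,1,0.1],[0,0,0],0]
  ]
}}

```text
time_s: 13.62
eef_pos: [316.8, -205.7, 454.3]
eef_rot: [2.949, 0.005, 1.073]
wrist_force: [0.6, -0.0, -2.3]
grip_width: 17.5
grasp_force: 49.9
```

```bash
python3 plan.py 473 -237 330 0 40
```

```text
t 13.62 q [-0.988 -0.096  1.992  0.719  0.951  0.237] TCP [ 316.8 -205.7  454.3] G [ 419.  -206.1  332.5] F [ 0.6 -0.  -2.3] w 17.5 49.9
tcp shift in tool axes /20mm [1.98 1.57 1.84] turn share [ 0.0004 -0.      0.0006] deg [ 0.1 -0.   0.2]
```

Emit:
{"fn": "servo_tool", "kwargs": {
  "motion": [
    [[0.6,0.5,0.6],[0,0,0],0],
    [[0.6,0.5,0.6],[0,0,0],0],
    [[0.6,0.5,0.6],[0,0,0],0],
    [[-0.13,0.05,0.73],[0,0,0],0],
    [[0,0,0],[0,0,0],0]
  ]
}}

```text
time_s: 14.25
eef_pos: [374.9, -235.7, 434.9]
eef_rot: [-2.953, -0.003, -1.07]
wrist_force: [0.1, -0.0, -2.3]
grip_width: 17.5
grasp_force: 49.9
```

```bash
python3 plan.py 473 -237 300 0 40; python3 - <<'E'
from h import *
a=shot('side');b=shot('top')
A=cloud(a);B=cloud(b);np.save('a.npy',A);np.save('b.npy',B);np.save('aim.npy',a['img']);np.save('bim.npy',b['img'])
im1=a['img'][120:230,260:370];im2=b['img'][170:250,290:400]
big=np.hstack([cv2.resize(im1,(400,400),interpolation=cv2.INTER_CUBIC),cv2.resize(im2,(400,400*80//110),interpolation=cv2.INTER_CUBIC) if 0 else cv2.resize(b['img'][160:270,290:400],(400,400),interpolation=cv2.INTER_CUBIC)])
cv2.imwrite('pics/st.png',cv2.cvtColor(big,cv2.COLOR_RGB2BGR))
E
```

```text
t 14.25 q [-0.899  0.055  1.901  0.729  0.853  0.27 ] TCP [ 374.9 -235.7  434.9] G [ 476.8 -235.6  312.9] F [ 0.1 -0.  -2.3] w 17.5 49.9
tcp shift in tool axes /20mm [-0.58  0.06  0.37] turn share [-0.0002  0.0004  0.0003] deg [-0.1  0.2  0.1]
```

View pics/st.png

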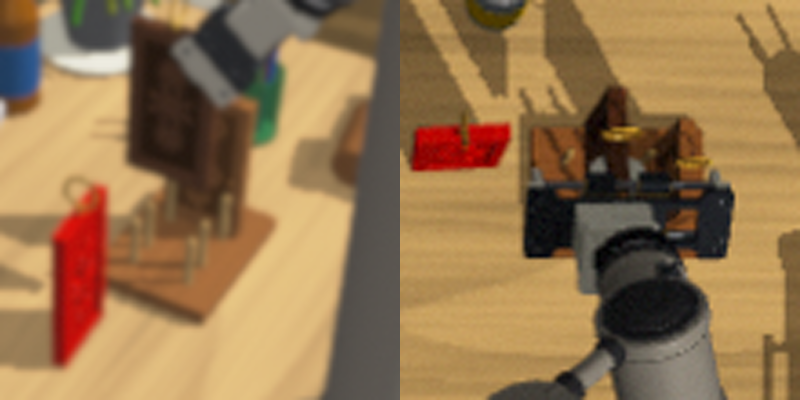

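```bash
python3 - <<'E'
from h import *
from scipy.cluster.vq import kmeans2
S=np.load('side0.npy');T=np.load('top0.npy');A=np.load('a.npy')
def dow(W,cam,zlo,n):
    m=(W[...,2]>zlo)&(W[...,2]<84)&(abs(W[...,0]-503)<50)&(abs(W[...,1]+235)<26)
    P=W[m][:,:2];init=np.array([[468,-251],[468,-218],[537,-251],[537,-218]],float)
    if n=='T':init[:,0]+=5
    l=np.argmin(((P[:,None]-init)**2).sum(-1),1)
    c=[]
    for i in range(4):
        q=np.median(P[l==i],0);d=q-cam;d/=np.hypot(*d);c.append(q+3.9*d)
    c=np.array(c);print(n,c.round(1).tolist(),np.bincount(l),'mean',c.mean(0).round(1),'yaw',np.degrees(np.arctan2(*(c[2:].mean(0)-c[:2].mean(0))[::-1])).round(2))
dow(S,np.array([-8,867]),40,'S');dow(A,np.array([-8,867]),40,'A');dow(T,np.array([236,3]),30,'T')
# base top edges: side view
for n,W in(('S',S),('T',T)):
    m=(abs(W[...,2]-21)<5)&(abs(W[...,0]-505)<90)&(abs(W[...,1]+280)<120)
    P=W[m]
    # +y edge (max y per x bin) and -x edge (min x per y bin)
    xb=np.arange(440,570,6);e=[(x,P[abs(P[:,0]-x)<3,1].max()) for x in xb if (abs(P[:,0]-x)<3).any()]
    yb=np.arange(-370,-190,6);f=[(y,P[abs(P[:,1]-y)<3,0].min()) for y in yb if (abs(P[:,1]-y)<3).any()]
    e=np.array(e);f=np.array(f);g=np.array([(y,P[abs(P[:,1]-y)<3,0].max()) for y in yb if (abs(P[:,1]-y)<3).any()])
    pe=np.polyfit(e[:,0],e[:,1],1);pf=np.polyfit(f[:,0],f[:,1],1)
    print(n,'yedge yaw',np.degrees(np.arctan(pe[0])),'at505',np.polyval(pe,505),'med',np.median(e[:,1]),'xedge yaw',-np.degrees(np.arctan(pf[0])),np.median(f[:,1]),'far',np.median(g[:,1]))
def plane(P):
    c=np.median(P,0);
    for k in (15,8,5,4):
        Q=P
        u,s,v=np.linalg.svd(Q-Q.mean(0),full_matrices=False);n=v[2];e=abs((P-Q.mean(0))@n);P=P[e<k]
    n=n*np.sign(n[1]);return P.mean(0),n,len(P),P
for n,W,xr,yr,zr in(('held face',A,(450,560),(-245,-212),(160,255)),('stood face',S,(450,560),(-335,-300),(50,200))):
    m=(W[...,0]>xr[0])&(W[...,0]<xr[1])&(W[...,1]>yr[0])&(W[...,1]<yr[1])&(W[...,2]>zr[0])&(W[...,2]<zr[1])
    c,nn,k,P=plane(W[m]);print(n,c.round(1),nn.round(4),k,'yaw',np.degrees(np.arctan2(-nn[0],nn[1])).round(2),'roll',np.degrees(np.arcsin(nn[2])).round(2),'x',np.percentile(P[:,0],[1,99]).round(1),'z',np.percentile(P[:,2],[1,99]).round(1))
    # bottom edge pitch
    b=[]
    for x in np.arange(xr[0]+15,xr[1]-10,5):
        q=P[abs(P[:,0]-x)<3]
        if len(q)>3:b.append((x,np.sort(q[:,2])[0]))
    b=np.array(b);pb=np.polyfit(b[:,0],b[:,1],1);print('bottom pitch deg',np.degrees(np.arctan(pb[0])),'z',np.median(b[:,1]),b.round(0).tolist())
E
```

```text
S [[468.0, -255.0], [467.6, -219.0], [538.0, -255.1], [538.7, -221.6]] [18 21 19 23] mean [ 503.1 -237.7] yaw -1.08
A [[468.1, -255.1], [468.0, -220.5], [536.7, -253.1], [537.6, -221.1]] [17 23 19 22] mean [ 502.6 -237.5] yaw 0.55
T [[473.9, -250.8], [473.6, -221.7], [543.0, -251.2], [543.6, -222.6]] [12 12 11  9] mean [ 508.5 -236.6] yaw -0.53
S yedge yaw -3.8287416942941515 at505 -183.40557423025433 med -182.33329914816903 xedge yaw -0.589373565089628 429.20174469054336 far 570.510963568825
T yedge yaw 0.988884738874018 at505 -185.31876367721014 med -184.16511014496288 xedge yaw -0.6544606236463136 433.77854773320416 far 580.4130614690134
held face [ 506.6 -227.9  209.2] [-0.0171  0.9998 -0.0044] 375 yaw 0.98 roll -0.25 x [457.5 555.8] z [161.9 254.7]
bottom pitch deg 0.8659557059606457 z 162.7312826889225 [[465.0, 162.0], [470.0, 165.0], [475.0, 163.0], [480.0, 164.0], [485.0, 162.0], [490.0, 162.0], [495.0, 163.0], [500.0, 163.0], [505.0, 160.0], [510.0, 160.0], [515.0, 161.0], [520.0, 161.0], [525.0, 163.0], [530.0, 166.0], [535.0, 164.0], [540.0, 164.0], [545.0, 165.0]]
stood face [ 502.1 -321.3  129.2] [ 0.0025  0.9999 -0.0118] 471 yaw -0.14 roll -0.67 x [452.  551.5] z [ 51.1 198.8]
bottom pitch deg 8.980554809072048 z 55.213460614360336 [[465.0, 51.0], [470.0, 77.0], [475.0, 76.0], [480.0, 51.0], [485.0, 58.0], [490.0, 51.0], [495.0, 51.0], [500.0, 51.0], [505.0, 55.0], [510.0, 50.0], [515.0, 50.0], [520.0, 55.0], [525.0, 56.0], [530.0, 71.0], [535.0, 64.0], [540.0, 81.0], [545.0, 84.0]]
```

```bash
python3 - <<'E'
from h import *
A=np.load('a.npy')
c=np.array([506.6,-227.9,209.2]);n=np.array([-.0171,.9998,-.0044])
m=(abs((A-c)@n)<5)&(abs(A[...,0]-506)<70)&(A[...,2]>120)&(A[...,2]<350)
P=A[m];P=P[:,[0,2]]
b=[];t=[]
for x in np.arange(462,552,4):
    q=P[abs(P[:,0]-x)<2.5]
    b.append((x,q[:,1].min()));
b=np.array(b);print(b.round(0).tolist());p=np.polyfit(b[:,0],b[:,1],1);print('pitch',np.degrees(np.arctan(p[0])),np.polyval(p,506))
f=[]
for z in np.arange(160,330,5):
    q=P[abs(P[:,1]-z)<3]
    if len(q)>3:f.append((z,q[:,0].min(),q[:,0].max()))
f=np.array(f)
g=f[(f[:,0]<230)]
print('near edge',np.degrees(np.polyfit(g[:,0],g[:,1],1)[0]),'far edge',np.degrees(np.polyfit(f[:,0],f[:,2],1)[0]),f.round(0).tolist())
E
```

```text
[[462.0, 154.0], [466.0, 162.0], [470.0, 157.0], [474.0, 153.0], [478.0, 153.0], [482.0, 155.0], [486.0, 159.0], [490.0, 153.0], [494.0, 159.0], [498.0, 150.0], [502.0, 152.0], [506.0, 155.0], [510.0, 153.0], [514.0, 153.0], [518.0, 157.0], [522.0, 157.0], [526.0, 159.0], [530.0, 150.0], [534.0, 154.0], [538.0, 154.0], [542.0, 158.0], [546.0, 156.0], [550.0, 155.0]]
pitch -0.40166192071823353 155.05302004703617
near edge 0.06707256411953412 far edge 1.2803095637946211 [[160.0, 457.0, 556.0], [165.0, 460.0, 550.0], [170.0, 458.0, 555.0], [175.0, 456.0, 554.0], [180.0, 458.0, 553.0], [185.0, 458.0, 553.0], [190.0, 457.0, 555.0], [195.0, 458.0, 550.0], [200.0, 456.0, 555.0], [205.0, 456.0, 546.0], [210.0, 458.0, 555.0], [215.0, 458.0, 555.0], [220.0, 459.0, 556.0], [225.0, 458.0, 557.0], [230.0, 458.0, 552.0], [235.0, 458.0, 557.0], [240.0, 458.0, 547.0], [245.0, 457.0, 551.0], [250.0, 457.0, 555.0], [255.0, 459.0, 557.0], [260.0, 458.0, 558.0], [265.0, 459.0, 559.0], [270.0, 459.0, 559.0], [275.0, 465.0, 557.0], [280.0, 469.0, 560.0], [285.0, 484.0, 559.0], [290.0, 490.0, 554.0], [295.0, 497.0, 557.0], [300.0, 499.0, 557.0], [305.0, 505.0, 550.0], [310.0, 502.0, 556.0], [315.0, 510.0, 557.0], [320.0, 510.0, 557.0], [325.0, 502.0, 555.0]]
```

Emit:
{"fn": "servo_tool", "kwargs": {
  "motion": [
    [[-0.14,-0.04,-0.12],[-0.0013,0,0.0016],0],
    [[-0.39,0,0.46],[0,0,0],0],
    [[-0.39,0,0.46],[0,0,0],0],
    [[-0.39,0,0.46],[0,0,0],0],
    [[-0.39,0,0.46],[0,0,0],0]
  ]
}}

```text
time_s: 14.98
eef_pos: [371.0, -235.5, 387.1]
eef_rot: [2.947, -0.017, 1.071]
wrist_force: [0.2, -0.7, -1.7]
grip_width: 17.4
grasp_force: 49.9
```

Emit:
{"fn": "servo_tool", "kwargs": {
  "motion": [
    [[0,0,0],[0,0,0],0]
  ]
}}

```text
time_s: 15.1
eef_pos: [370.9, -235.4, 386.9]
eef_rot: [2.949, -0.018, 1.07]
wrist_force: [-1.2, -0.9, -2.1]
grip_width: 18.1
grasp_force: 49.9
```

```bash
python3 plan.py 473 -236 182 -0.6 40; python3 - <<'E'
from h import *
a=shot('side');A=cloud(a)
def pl(P):
    for k in (10,6,4):
        c=P.mean(0);n=np.linalg.svd(P-c,full_matrices=False)[2][2];P=P[abs((P-c)@n)<k]
    return c,n*np.sign(n[1]),P
m=(A[...,0]>450)&(A[...,0]<560)&(abs(A[...,1]+229)<10)&(A[...,2]>108)&(A[...,2]<190)
c,n,P=pl(A[m]);print('face',c.round(1),n.round(4),'yaw',np.degrees(np.arctan2(-n[0],n[1])).round(2),'y at 503',c[1]-(503-c[0])*n[0]/n[1],np.percentile(P[:,0],[1,99]))
im=a['img'][130:220,270:360];cv2.imwrite('pics/s5c.png',cv2.cvtColor(cv2.resize(im,(600,600),interpolation=cv2.INTER_CUBIC),cv2.COLOR_RGB2BGR))
E
```

```text
t 15.1 q [-0.905  0.106  1.994  0.827  0.745  0.136] TCP [ 370.9 -235.4  386.9] G [ 472.8 -236.7  264.9] F [-1.2 -0.9 -2.1] w 18.1 49.9
tcp shift in tool axes /20mm [-2.67 -0.03  3.19] turn share [ 0.0002  0.0004 -0.0002] deg [ 0.1  0.1 -0.1]
face [ 502.5 -229.7  148.9] [-0.0104  0.9999  0.0115] yaw 0.6 y at 503 -229.6524925016291 [453.27631034 552.7320405 ]
```

View pics/s5c.png

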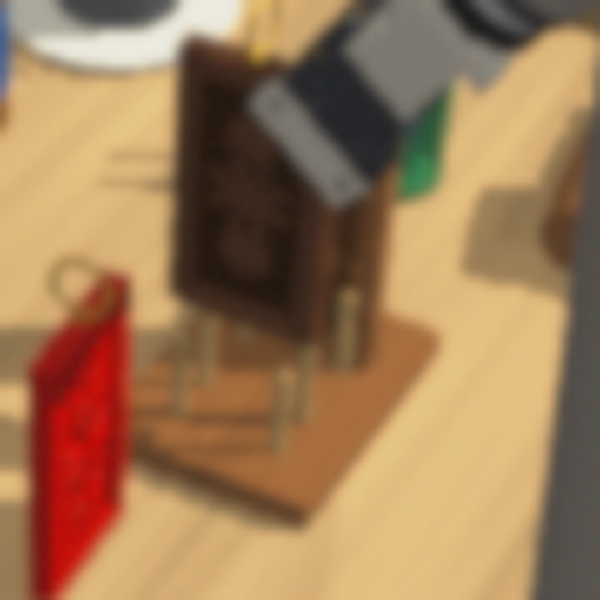

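The panel hangs straight above the empty slot, with its foot just over the dowel tops. Small correction, then I'll enter the slot slowly.

Emit:
{"fn": "servo_tool", "kwargs": {
  "motion": [
    [[0,-0.08,0],[-0.0008,0,0.0009],0],
    [[-0.2,0,0.23],[0,0,0],0],
    [[-0.2,0,0.23],[0,0,0],0],
    [[-0.2,0,0.23],[0,0,0],0],
    [[-0.2,0,0.23],[0,0,0],0]
  ]
}}

```text
time_s: 15.78
eef_pos: [370.6, -234.0, 363.4]
eef_rot: [2.944, -0.028, 1.07]
wrist_force: [0.2, 0.5, -2.5]
grip_width: 17.7
grasp_force: 49.9
```

Emit:
{"fn": "servo_tool", "kwargs": {
  "motion": [
    [[-0.2,0,0.23],[0,0,0],0],
    [[-0.2,0,0.23],[0,0,0],0],
    [[-0.2,0,0.23],[0,0,0],0]
  ]
}}

```text
time_s: 16.15
eef_pos: [370.3, -234.1, 345.2]
eef_rot: [2.943, -0.028, 1.071]
wrist_force: [-0.2, -0.6, -2.5]
grip_width: 17.8
grasp_force: 49.9
```

```bash
python3 plan.py 473 -236 182 -1 40; python3 - <<'E'
from h import *
a=shot('side');A=cloud(a)
def pl(P):
    for k in (10,6,4):
        c=P.mean(0);n=np.linalg.svd(P-c,full_matrices=False)[2][2];P=P[abs((P-c)@n)<k]
    return c,n*np.sign(n[1]),P
m=(A[...,0]>450)&(A[...,0]<560)&(abs(A[...,1]+229)<10)&(A[...,2]>95)&(A[...,2]<170)
c,n,P=pl(A[m]);print('face',c.round(1),'yaw',np.degrees(np.arctan2(-n[0],n[1])).round(2),'y at 503',c[1]-(503-c[0])*n[0]/n[1])
E
```

```text
t 16.15 q [-0.903  0.167  2.063  0.95   0.654 -0.018] TCP [ 370.3 -234.1  345.2] G [ 472.4 -236.5  223.4] F [-0.2 -0.6 -2.5] w 17.8 49.9
tcp shift in tool axes /20mm [-1.31 -0.    1.6 ] turn share [ 0.0006  0.0001 -0.    ] deg [ 0.2  0.  -0. ]
face [ 501.8 -230.   132.9] yaw -0.57 y at 503 -230.04837602511438
```

Emit:
{"fn": "servo_tool", "kwargs": {
  "motion": [
    [[-0.23,0,0.27],[0,0,0],0],
    [[-0.23,0,0.27],[0,0,0],0],
    [[-0.23,0,0.27],[0,0,0],0],
    [[-0.23,0,0.27],[0,0,0],0],
    [[-0.16,0,0.19],[0,0,0],0]
  ]
}}

```text
time_s: 16.82
eef_pos: [370.0, -234.2, 311.7]
eef_rot: [2.944, -0.028, 1.07]
wrist_force: [0.2, -0.2, -1.5]
grip_width: 17.9
grasp_force: 49.9
```

Emit:
{"fn": "servo_tool", "kwargs": {
  "motion": [
    [[-0.06,0,0.08],[0,0,0],0],
    [[-0.06,0,0.08],[0,0,0],0],
    [[0,0,0],[0,0,0],0]
  ]
}}

```text
time_s: 17.2
eef_pos: [370.3, -234.2, 308.3]
eef_rot: [2.943, -0.028, 1.071]
wrist_force: [-0.2, 0.9, -2.8]
grip_width: 17.7
grasp_force: 49.9
```

```bash
python3 plan.py 473 -236 182 -1 40
```

```text
t 17.2 q [-0.903  0.235  2.113  1.09   0.593 -0.19 ] TCP [ 370.3 -234.2  308.3] G [ 472.4 -236.6  186.4] F [-0.2  0.9 -2.8] w 17.7 49.9
tcp shift in tool axes /20mm [-0.12  0.    0.19] turn share [ 0.0006  0.0001 -0.    ] deg [ 0.2  0.  -0. ]
```

Emit:
{"fn": "servo_tool", "kwargs": {
  "motion": [
    [[-0.06,0,0.08],[0,0,0],0],
    [[-0.04,0,0.04],[0,0,0],0],
    [[0,0,0],[0,0,0],0]
  ]
}}

```text
time_s: 17.58
eef_pos: [370.3, -234.2, 305.1]
eef_rot: [2.943, -0.028, 1.071]
wrist_force: [-0.2, -0.6, -2.1]
grip_width: 17.7
grasp_force: 49.9
```

Emit:
{"fn": "servo_tool", "kwargs": {
  "motion": [
    [[-0.03,0,0.04],[0,0,0],0],
    [[0,0,0],[0,0,0],0]
  ]
}}

```text
time_s: 17.82
eef_pos: [370.3, -234.2, 304.1]
eef_rot: [2.943, -0.028, 1.071]
wrist_force: [0.6, -0.3, -3.1]
grip_width: 18.0
grasp_force: 49.9
```

Emit:
{"fn": "servo_tool", "kwargs": {
  "motion": [
    [[-0.03,0,0.04],[0,0,0],0],
    [[0,0,0],[0,0,0],0]
  ]
}}

```text
time_s: 18.08
eef_pos: [370.5, -234.4, 303.7]
eef_rot: [2.942, -0.028, 1.072]
wrist_force: [-1.5, -0.4, 3.0]
grip_width: 17.7
grasp_force: 49.9
```

Touched down: the force swung to +3 N at the expected height. Releasing gently.

Emit:
{"fn": "servo_tool", "kwargs": {
  "motion": [
    [[0,0,0],[0,0,0],17],
    [[0,0,0],[0,0,0],17]
  ],
  "newtons": 4
}}

```text
time_s: 18.32
eef_pos: [370.6, -234.4, 303.7]
eef_rot: [2.942, -0.028, 1.072]
wrist_force: [-2.2, 0.4, 5.9]
grip_width: 18.1
grasp_force: 4.0
```

Emit:
{"fn": "servo_tool", "kwargs": {
  "motion": [
    [[0,0,0],[0,0,0],20],
    [[0,0,0],[0,0,0],24],
    [[0,0,0],[0,0,0],30],
    [[0,0,0],[0,0,0],40],
    [[0,0,0],[0,0,0],46]
  ]
}}

```text
time_s: 18.95
eef_pos: [370.4, -234.2, 303.1]
eef_rot: [2.943, -0.028, 1.071]
wrist_force: [-1.0, -0.1, 0.4]
grip_width: 44.2
grasp_force: 0.0
```

```bash
python3 plan.py 473 -236 182 -1 40; python3 - <<'E'
from h import *
a=shot('side');A=cloud(a);np.save('a.npy',A)
im=a['img'][130:220,270:360];cv2.imwrite('pics/s6c.png',cv2.cvtColor(cv2.resize(im,(600,600),interpolation=cv2.INTER_CUBIC),cv2.COLOR_RGB2BGR))
E
```

```text
t 18.95 q [-0.903  0.246  2.12   1.112  0.585 -0.216] TCP [ 370.4 -234.2  303.1] G [ 472.5 -236.5  181.3] F [-1.  -0.1  0.4] w 44.2 0.0
tcp shift in tool axes /20mm [ 0.04  0.   -0.01] turn share [ 0.0006  0.0001 -0.    ] deg [ 0.2  0.  -0. ]
```

View pics/s6c.png

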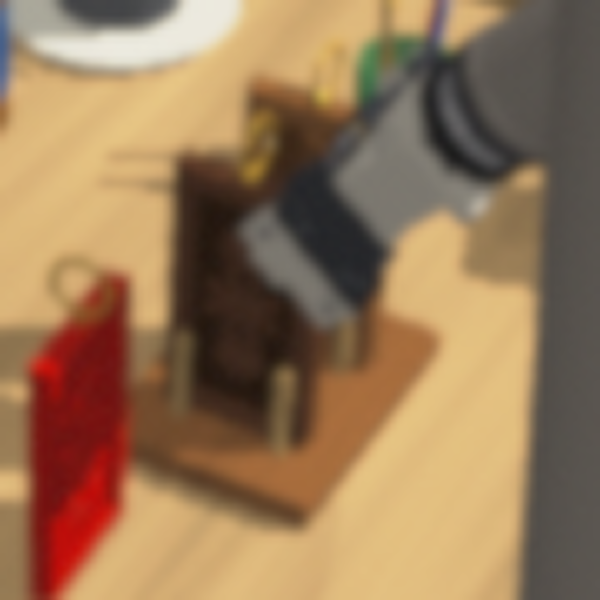

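The panel stands in the slot between its dowels and the fingers are clear. Backing off along the tool axis.

Emit:
{"fn": "servo_tool", "kwargs": {
  "motion": [
    [[0,0,-0.3],[0,0,0],46],
    [[0,0,-0.6],[0,0,0],46],
    [[0,0,-1],[0,0,0],46],
    [[0,0,-1],[0,0,0],46],
    [[0,0,-1],[0,0,0],46]
  ]
}}

```text
time_s: 19.62
eef_pos: [319.4, -232.8, 364.0]
eef_rot: [2.943, -0.028, 1.07]
wrist_force: [-1.1, -0.2, -0.2]
grip_width: 46.3
grasp_force: 0.0
```

Emit:
{"fn": "servo_tool", "kwargs": {
  "motion": [
    [[0,0,-0.8],[0,0,0],46],
    [[0,0,-0.4],[0,0,0],46],
    [[0,0,0],[0,0,0],46],
    [[0,0,0],[0,0,0],46]
  ]
}}

```text
time_s: 20.12
eef_pos: [304.9, -232.6, 381.0]
eef_rot: [2.944, -0.028, 1.07]
wrist_force: [0.9, -0.9, -0.4]
grip_width: 46.1
grasp_force: 0.0
```

```bash
python3 plan.py 473 -236 182 -1 40; python3 - <<'E'
from h import *
a=shot('side');A=cloud(a);S=np.load('side0.npy')
im=a['img'][130:220,270:360];cv2.imwrite('pics/s7c.png',cv2.cvtColor(cv2.resize(im,(600,600),interpolation=cv2.INTER_CUBIC),cv2.COLOR_RGB2BGR))
m=(A[...,0]>445)&(A[...,0]<565)&(abs(A[...,1]+229)<14)&(A[...,2]>95)&(A[...,2]<200)
P=A[m]
for k in(12,6,4):
    c=P.mean(0);n=np.linalg.svd(P-c,full_matrices=False)[2][2];P=P[abs((P-c)@n)<k]
n*=np.sign(n[1]);print(c.round(1),n.round(3),np.percentile(P[:,0],[1,99]))
m=(abs((A-c)@n)<8)&(abs(A[...,0]-503)<60);Q=A[m]
t=[(x,round(float(Q[(abs(Q[:,0]-x)<3)&(Q[:,2]<212)][:,2].max()))) for x in range(460,550,10)];print('top',t)
E
```

```text
t 20.12 q [-1.065  0.017  2.113  0.859  0.822 -0.021] TCP [ 304.9 -232.6  381. ] G [ 407.  -234.9  259.1] F [ 0.9 -0.9 -0.4] w 46.1 0.0
tcp shift in tool axes /20mm [0.05 0.01 5.08] turn share [ 0.0005  0.0001 -0.0001] deg [ 0.2  0.  -0. ]
[ 502.7 -230.5  146.6] [-0.002  1.    -0.014] [453.47853729 553.97976859]
top [(460, 208), (470, 208), (480, 208), (490, 209), (500, 206), (510, 206), (520, 210), (530, 206), (540, 206)]
```

View pics/s7c.png

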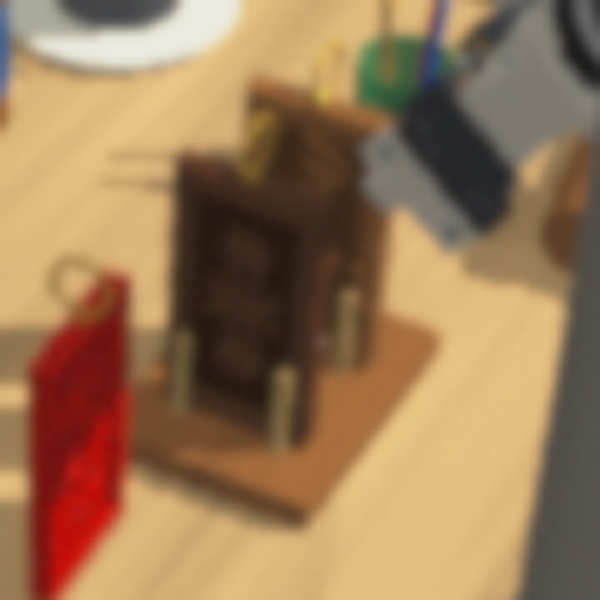

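Upright, with the top edge level at about 207 mm, so the foot is fully down. The robot is clear.

```bash
python3 -c "
from cell import ctrl
print(ctrl.hand_in())"
```

```text
the job is handed in; nothing more can be done
None
```

The lotus panel is off its hook and standing upright in the empty slot with its foot down on the base board; the robot touched no other panel or item, and I handed the job in at about 20 s.

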